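# Load the sample tray into the shaker and start it

## Task

Pick up the steel tray of four sample jars by its blue handle and, keeping it level, slide it under the two blue lips of the shaker's bay from the open end until it is fully home against the back stop. Only then press the orange treadle beside the bay down to its stop and let it spring back up. The jars must stay standing in the tray, and the beaker, the canister and the brown bottle must be left where they are.

Things in the scene. Friction and masses are not known exactly. Their poses are not given: they have to be found in the camera images.
- tray: Loose steel tray, base plate 140 (x) x 150 (y) x 5 mm; its outer 16 mm along both y sides are free flanges; walls inside them to 27 mm high, 118 mm over their outsides. Handle across the middle on 8 mm posts at y = +-46 mm. Starts flat on the bench. 0.2 to 0.4 kg empty. Origin: centre of its underside; x is the sliding direction (symmetrical, either end first), z up
- tray_grip (a point): Centre of the tray's blue handle bar, 105 mm above the tray's underside; the bar is 14 mm (along tray x) x 104 mm (along tray y) x 18 mm high; 42 mm free between the jar lids and the middle of the bar. Axes as the tray's
- shaker: White shaker fixed to the bench; x points into the bay, from open end to back stop, y to the treadle. Origin on the bench under bay_home. Base y -90 to 90, x -80 to 135 mm; behind the bay (x 81 to 135) a motor housing 90 mm high; console at y 90 to 175 mm: a box 80 mm high at x 5 to 135, the treadle before it
- bay_home (a point): Tray origin's place when fully home: on the bay floor, 58 mm above the bench; axes as the shaker's. Back stop face at x = 71 mm. Side slots at x -75 to 75: walls at y = +-79, blue lips from 11 to 16 mm above the floor reach in to y = +-65, so the tray's flanges must enter from the open end. Floor, walls and lips flare outwards at x -95 to -75 mm
- bay_mouth (a point): Middle of the bay floor's front edge, 75 mm before bay_home on the shaker's x; axes as the shaker's
- treadle (a joint): Hinged spring treadle, rad: 0 up (rest), 0.22 pressed to its stop. Its hinge lies along the shaker's y on the side towards the back (shaker x = +2 mm); about 5 N on the pad's middle takes it to the stop
- treadle_pad (a point): Point to press, on the top of the ribbed orange treadle plate (85 mm along shaker x, 66 mm along y, 6 mm thick), 67 mm from its hinge and 18 mm from its free edge, 58 mm above the bench at rest; it sinks 15 mm
- jar0: Amber glass jar with red lid, loose, standing in one of the tray's four compartments (65 x 54 mm), 46 mm across, 58 mm tall; origin at the centre of its underside, z up
- jar1: Amber glass jar with white lid, loose, standing in one of the tray's four compartments (65 x 54 mm), 46 mm across, 58 mm tall; origin at the centre of its underside, z up
- jar2: Amber glass jar with red lid, loose, standing in one of the tray's four compartments (65 x 54 mm), 46 mm across, 58 mm tall; origin at the centre of its underside, z up
- jar3: Amber glass jar with white lid, loose, standing in one of the tray's four compartments (65 x 54 mm), 46 mm across, 58 mm tall; origin at the centre of its underside, z up
- beaker: Open glass beaker, 68 mm across, 90 mm tall, on the bench beyond the tray; origin at the centre of its underside. Leave alone
- canister: Aluminium canister, 60 mm across, 85 mm tall, on the bench beyond the tray; origin at the centre of its underside. Leave alone
- reagent: Brown glass bottle with black cap, 66 mm across, 160 mm tall, on the bench beside the bay; origin at the centre of its underside. Leave alone
Mind the look-alikes: they are no part of the job. What is shaped like the jar1 but turquoise or yellow is not meant.

How it is judged:
By the outcome, as a careful person would: the job done as asked, in the order asked, and still so for the second after the job is handed in, with the robot touching nothing.
It also fails if it takes over 64 s, if anything falls off the work surface, if the arm or the gripper's body presses on something with over 40 N, if the wrist force passes 120 N, or if a joint passes its speed limit or range.

## Robot

A 6-joint arm with a two-finger parallel gripper is mounted at the origin on the work surface. World frame = base frame: x ahead of the robot, y to its left, z up, the work surface at z = 0. Lengths are in m, angles in rad, forces in N, time in s.
With the tool pointing down it reaches from about 0.275 to 0.825 m from the base axis. Payload 4.9 kg.
Tool frame: the origin (TCP) lies at the very end of the fingers, on their centre line; the grasp point (between the pads) lies pinch_z behind it (pinch_z is the distance from the TCP to the grasp point, in m); z points along the fingers, y is the line along which they close (so a half turn about z gives the same grasp; the last joint's range is limited). The gripper opens to 85 mm and grips with 20 to 120 N. Pads are 22 mm wide; open, the fingers measure 114 mm over their backs; the gripper's body (76 mm by 85 mm) begins 54 mm behind the grasp point. The pads swing forward as they close: fully open they stand 13 mm farther back than shut.
Start: joints at [-0.134, 0.326, -0.193, 1.052, 0, 1.437], TCP at [0.55, 0, 0.231] pointing down, gripper open.
Joint ranges: [-2.65, 2.65], [-0.97, 1.79], [-1.3, 1.35], [-1.93, 2.1], [-1.47, 1.37], [-3.14, 3.14]. Speed limits (rad/s): [2.57, 2.57, 3.14, 3.14, 3.14, 3.14].

## Interface

Orientations are given as [roll, pitch, yaw] about the fixed x, y, z axes, in that order (R = Rz(yaw) Ry(pitch) Rx(roll)).
In Python, from bench import * gives the robot as it stands. The module is installed in compiled form; this text tells all that it offers.
- The arm moves only by the tool drive_tool, never from a script. Its arguments are lists of equal length, an entry for each row: "xyz": the shift along the tool's x, y, z in units of 50 mm (1.0 is 50 mm), a list of three; "twist": the turn, a rotation vector about the tool's x, y, z in units of 5 degrees (1.0 is 5 degrees), a list of three. A call has 1 to 8 rows; each row shifts and turns the commanded pose from where the row before left it, along the tool's axes as they then stand; what a row does not reach is not made up. A row lasts 1/8 s, in which the tool goes at most 62.5 mm and 10.7 degrees, less where a joint would pass 70% of its speed; a pose out of reach is approached as far as the arm can. A call is refused whole if a number of a shift passes 1 or a number of a turn 1, either way. A call with a gripper value outside its range is refused whole. "gripper" is the finger opening in mm, from 0 to 85.4, set as the call begins (left out, the last holds). The fingers move at their own pace and stop on an object; the grip force is fixed at half the most. Time passes only in rows, so rows that do not move let the fingers close. It gives the time, the measured TCP pose, the force, the opening and the grip force at its end, in the units of the state.
- state(): the state, without advancing time (a new reading comes with each control period).
- grab_frame(name): name is "scene" or "side" or "wrist"; returns (picture, depth): 480x640x3 uint8, red, green, blue; 480x640 float32, m along the optical axis (not along the pixel's ray), 0 where there is no reading.
- camera_model(name): a dict with "mtx" (3x3 intrinsics, pixels), "k1" (the pictures are not rectified: a ray, as slopes to the right and down, at radius r is drawn at 1 + k1 r^2 times it, then the intrinsics apply), "R" (3x3) and "t" (3): a world point X has camera coordinates R X + t; the wrist camera has in their place "T_tool_cam" (4x4, takes a point from camera to tool coordinates, whose origin is the TCP and whose axes are the flange's). Camera axes: x right, y down, z forward; pixel columns grow to the right and rows downward; lengths in m; the calibration is good to about 2 mm. A picture is of the moment at which its call begins: read the wrist's pose just before it. camera_model takes no time and is no camera call.
- close_job(): hands the job in; it is judged then, once.
The state is a dict: "time_s": time; "q": joint angles; "dq": joint speeds; "joint_torque": joint torques, N m; "eef_pos": TCP position; "tcp_rot": TCP orientation; "wrist_force": force on the tool from outside, world axes, zero at the start; "wrist_torque": the same for the moment, N m; "gripper_width": finger opening in m; "finger_force": force on a finger pad.
Only numpy, scipy, OpenCV 4.12 (cv2) and the standard library are available. Lean on these libraries where they do the work, as an engineer would, in place of code of your own. Each camera call takes 0.05 s, during which the arm holds its last target. There are 200 camera calls.

## Working session

There is one attempt and no reset: what is moved stays moved. The work goes in short steps, Python scripts to look and compute and a tool call to move; the robot and the scene stay as the last step left them, time stands still between calls to the robot, and variables do not carry over. Pictures are saved under pics/ and viewed, at most 10 in all, crops included, and the job is handed in when it is done.

Besides the shell and the picture viewer there is one more tool, called after "Request:" by a JSON object that holds its "method" and its "body". drive_tool: Moves the arm, as the interface text tells. Its arguments: {"type":"object","properties":{"xyz":{"type":"array","items":{"type":"array","items":{"type":"number"}}},"twist":{"type":"array","items":{"type":"array","items":{"type":"number"}}},"gripper":{"type":"number"}},"required":["xyz","twist"]}

```bash
mkdir -p pics
cat > h.py <<'E'
from bench import *
import numpy as np, cv2
from scipy.spatial.transform import Rotation as Ro
def grab(n):
    s=state(); p,d=grab_frame(n); return s,p,d
def pose(n,s):
    c=camera_model(n)
    if n=="wrist":
        T=np.eye(4); T[:3,:3]=Ro.from_euler('xyz',s['tcp_rot']).as_matrix(); T[:3,3]=s['eef_pos']
        M=T@np.array(c['T_tool_cam']); return c,M[:3,:3],M[:3,3]
    R=np.array(c['R']); return c,R.T,-R.T@np.array(c['t'])
def rays(c,uv):
    K=np.array(c['mtx']); uv=np.array(uv,float).reshape(-1,1,2)
    x=cv2.undistortPoints(uv,K,np.array([c['k1'],0,0,0.])).reshape(-1,2)
    return np.c_[x,np.ones(len(x))]
def cloud(n,s,d):
    c,R,t=pose(n,s); v,u=np.mgrid[:480,:640]
    r=rays(c,np.c_[u.ravel(),v.ravel()])
    return ((r*d.reshape(-1,1))@R.T+t).reshape(480,640,3)
def plane(n,s,uv,z):
    c,R,t=pose(n,s); r=rays(c,uv)@R.T
    return t+r*((z-t[2])/r[:,2])[:,None]
E
python3 - <<'E'
from h import *
s=state();print(s)
for n in("scene","side","wrist"):
    s,p,d=grab(n); cv2.imwrite(f"pics/{n}0.png",p[...,::-1]); np.savez(f"{n}0.npz",p=p,d=d,pos=s['eef_pos'],rot=s['tcp_rot'])
    c,R,t=pose(n,s); print(n,t,R[:,2],c['k1'])
    hsv=cv2.cvtColor(p,cv2.COLOR_RGB2HSV); C=cloud(n,s,d)
    for nm,lo,hi in(("blue",(95,120,50),(125,255,255)),("orange",(8,150,120),(20,255,255)),("red",(0,150,80),(5,255,255))):
        m=cv2.inRange(hsv,lo,hi); k,l,st,ce=cv2.connectedComponentsWithStats(m)
        for i in range(1,k):
            if st[i,4]>80:
                q=C[(l==i)&(d>0)]
                print(n,nm,st[i],ce[i].round(),np.median(q,0).round(3) if len(q) else None)
E
```

```text
{'time_s': 0.0, 'q': array([-1.34236614e-01,  3.26943075e-01, -1.93606042e-01,  1.05198730e+00,
       -3.17437430e-06,  1.43662936e+00]), 'dq': array([-0.00160073, -0.00107674,  0.00051058, -0.00036196,  0.00049362,
        0.00045454]), 'joint_torque': array([-1.24197268e-03, -4.43398941e+01,  2.62443137e+01,  1.56443648e-02,
       -1.97191571e-04, -6.55614656e-06]), 'eef_pos': array([5.49411341e-01, 6.98395762e-05, 2.30493860e-01]), 'tcp_rot': array([-3.13986778e+00, -2.29616797e-04,  1.57072648e+00]), 'wrist_force': array([ 0.1457956 ,  1.1031011 , -0.83360473]), 'wrist_torque': array([ 0.01596906, -0.04520983,  0.01265881]), 'finger_force': 0.0, 'gripper_width': 0.08526417196324745}
scene [1.20963553 0.73379423 1.09172119] [-0.48906516 -0.53892788 -0.68583673] -0.1166351643901549
scene blue [210 194  54  29 271] [238. 209.] [ 0.57  -0.291  0.074]
scene blue [238 223  58  31 255] [268. 238.] [ 0.585 -0.147  0.075]
scene blue [231 253  37  27 354] [250. 266.] [ 0.679 -0.09   0.083]
scene blue [ 320  255  139  109 4459] [393. 313.] [0.496 0.226 0.001]
scene orange [ 77  83  39  22
[... 856 characters left out ...]
10. 282.] [ 0.578 -0.294  0.075]
side orange [350 238  16  11  88] [357. 243.] [ 0.592 -0.085  0.059]
wrist [0.54972439 0.08138324 0.37344436] [-0.00145687 -0.31691768 -0.94845193] -0.05431447626313972
wrist blue [  111     0   246   152 15959] [250.  86.] [0.536 0.113 0.001]
wrist blue [ 182    0   35  100 2365] [199.  48.] [0.472 0.132 0.114]
wrist blue [ 414  283   73   59 1508] [453. 301.] [ 0.688 -0.078  0.082]
wrist blue [ 269  335  148   28 2087] [341. 349.] [ 0.58  -0.144  0.074]
wrist orange [ 285  257   85   65 3738] [328. 289.] [ 0.568 -0.082  0.058]
wrist red [224   0  51  23 858] [249.   9.] [0.5   0.17  0.063]
wrist red [ 157   51   37   53 1435] [175.  77.] [0.435 0.119 0.063]
```

View pics/scene0.png

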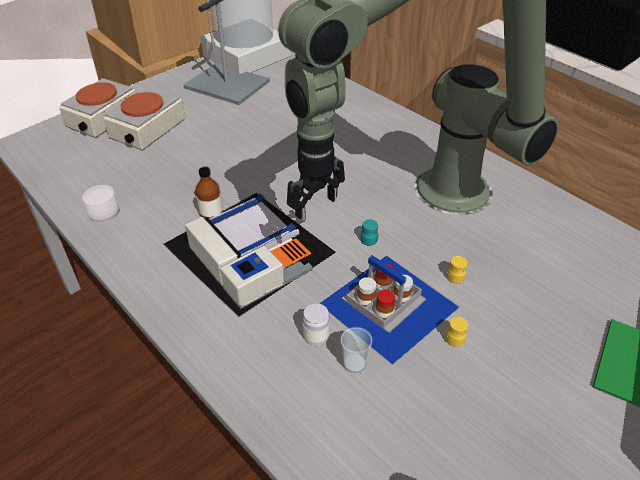

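View pics/side0.png

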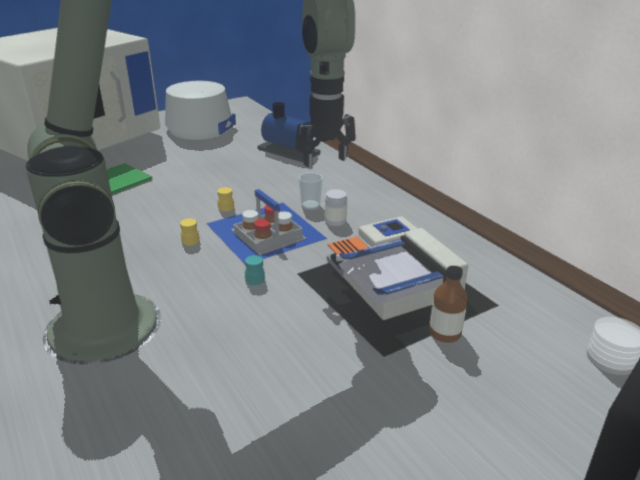

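The scene picture shows the tray on the blue mat at (385,295), with its handle running from (372,262) to (405,278). The shaker is at (250,245), with its open end towards the robot, and the treadle is at (290,253).

Possible mix-ups:
- **Jars:** turquoise (370,232) and yellow (457,268) and (457,330) look-alikes, all loose on the bench. The tray's own jars are at about (367,290), (386,302), (403,287) and (382,275).
- **Blue things:** the mat, the lips and the console screen. The handle is the raised bar at (388,268).

```bash
cat > m.py <<'E'
from h import *
def blue(p): 
    return cv2.inRange(cv2.cvtColor(p,cv2.COLOR_RGB2HSV),(95,110,40),(125,255,255))>0
def fit(P):
    """centre, long dir, extents (2-98%) of xy points"""
    r=cv2.minAreaRect(P[:,:2].astype(np.float32)*1000); b=cv2.boxPoints(r)
    e=[b[1]-b[0],b[2]-b[1]]; e=max(e,key=np.linalg.norm)
    return np.round(r[0],1),np.round(r[1],1),round(np.degrees(np.arctan2(e[1],e[0]))%180,2),P[:,2].mean().round(4)
E
python3 - <<'E'
from m import *
for n in("scene","side","wrist"):
    z=np.load(f"{n}0.npz"); s=dict(eef_pos=z['pos'],tcp_rot=z['rot']); p,d=z['p'],z['d']; C=cloud(n,s,d); b=blue(p)&(d>0)
    for nm,x0,x1,y0,y1,z0,z1 in(("handle",.38,.6,.05,.3,.09,.14),("lipR",.45,.66,-.34,-.25,.066,.082),("lipL",.45,.66,-.17,-.12,.066,.082)):
        m=b&(C[...,0]>x0)&(C[...,0]<x1)&(C[...,1]>y0)&(C[...,1]<y1)&(C[...,2]>z0)&(C[...,2]<z1)
        m=m.astype(np.uint8); 
        k,l,st,ce=cv2.connectedComponentsWithStats(m)
        if k>1:
            i=1+st[1:,4].argmax(); q=C[l==i]; print(n,nm,len(q),ce[i].round(),*fit(q))
z=np.load("wrist0.npz"); cv2.imwrite("pics/w0.png",z['p'][...,::-1])
E
```

```text
scene handle 359 [387. 270.] [472.7 149.5] [ 20.3 105.8] 92.22 0.1102
scene lipR 267 [238. 209.] [ 575.6 -291.3] [ 23.2 160.6] 175.88 0.0742
scene lipL 240 [270. 237.] [ 584.5 -144.6] [ 25.7 152. ] 173.19 0.0752
side handle 161 [267. 199.] [468.7 145. ] [ 15.9 100.1] 91.63 0.1112
side lipR 235 [410. 282.] [ 583.4 -295.5] [ 17.8 145.2] 174.41 0.0744
side lipL 79 [384. 247.] [ 620.4 -152. ] [16.1 78.5] 172.89 0.0747
wrist handle 2380 [200.  49.] [470.2 131.8] [14.9 66.7] 92.76 0.1124
wrist lipL 2187 [341. 349.] [ 583.1 -143.6] [ 20.8 154.9] 174.22 0.0744
```

View pics/wrist0.png

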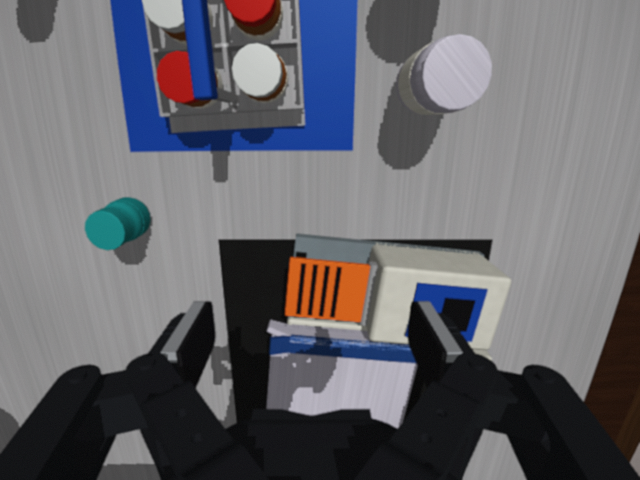

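The wrist picture shows the handle bar at (200,45) above two red and two white lids, the treadle at (328,289) and the left lip at (341,349). The turquoise jar at (110,222) is excluded. The handle top measures 0.112–0.114 and the lip tops 0.074–0.075, both matching the text. Next I'll look over the bay, then over the tray.

Request:
{"method": "drive_tool", "body": {"xyz": [[-0.9, 0, -0.3], [-0.9, 0, -0.3], [-0.8, 0, 0], [0, 0, 0], [0, 0, 0]], "twist": [[0, 0, 0], [0, 0, 0], [0, 0, 0], [0, 0, 0], [0, 0, 0]]}}

```text
time_s: 0.78
eef_pos: [0.5496, -0.1296, 0.2608]
tcp_rot: [-3.141, -0.001, 1.571]
wrist_force: [-1.3, 0.7, 0.4]
gripper_width: 0.0856
finger_force: 0.0
```

Run:
```python
from m import *
s,p,d=grab("wrist"); np.savez("w1.npz",p=p,d=d,pos=s['eef_pos'],rot=s['tcp_rot']); cv2.imwrite("pics/w1.png",p[...,::-1]); print(s['eef_pos'])
C=cloud("wrist",s,d); b=blue(p)&(d>0)
for nm,y0,y1 in(("lipR",-.34,-.25),("lipL",-.19,-.10)):
    m=b&(C[...,0]>.4)&(C[...,0]<.66)&(C[...,1]>y0)&(C[...,1]<y1)&(C[...,2]>.066)&(C[...,2]<.082)
    k,l,st,ce=cv2.connectedComponentsWithStats(m.astype(np.uint8))
    i=1+st[1:,4].argmax(); q=C[l==i]; print(nm,len(q),ce[i].round(),*fit(q))
    # inner edge by line fit
    xs=np.arange(.515,.65,.005); e=[]
    for x in xs:
        a=q[abs(q[:,0]-x)<.0025]
        if len(a)>5: e.append((x,np.percentile(a[:,1],1),np.percentile(a[:,1],99)))
    e=np.array(e); print([np.polyfit(e[:,0]-.57,e[:,j],1).round(4) for j in(1,2)])
m=(cv2.inRange(cv2.cvtColor(p,cv2.COLOR_RGB2HSV),(5,150,120),(22,255,255))>0)&(d>0)&(C[...,2]<.09)&(C[...,2]>.04)&(C[...,1]>-.2)
if m.any(): print("treadle",*fit(C[m]))
# heights: bay floor, housing, mat
for z0,z1 in((.052,.064),(.086,.094),(.076,.084)):
    m=(d>0)&(C[...,2]>z0)&(C[...,2]<z1)&(C[...,1]>-.3)&(C[...,1]<-.05)&~b
    k,l,st,ce=cv2.connectedComponentsWithStats(m.astype(np.uint8))
    for i in range(1,k):
        if st[i,4]>1500: print(z0,ce[i].round(),st[i,4],*fit(C[l==i]))
```

```text
[ 0.54962502 -0.12962125  0.26082554]
lipR 1940 [327. 345.] [ 574.1 -292.5] [ 24.6 165.9] 176.65 0.0742
[array([-0.0573, -0.3003]), array([-0.0997, -0.2831])]
lipL 2188 [340. 224.] [ 583.3 -146. ] [ 19.5 155.7] 172.11 0.0746
[array([-0.1052, -0.1521]), array([-0.1367, -0.1372])]
treadle [564.8 -84.3] [65.8 80.7] 173.96 0.0582
0.052 [331. 159.] 5903 [568.5 -85.2] [78.8 88.3] 174.04 0.0585
0.052 [342. 284.] 15225 [ 581.9 -228.6] [139.8 164.6] 174.31 0.0578
0.086 [463. 272.] 4902 [ 702.9 -207.1] [131.8  54.1] 84.79 0.0899
0.076 [437. 182.] 8060 [ 671.6 -141.8] [177.2 130.1] 84.44 0.0802
```

View pics/w1.png

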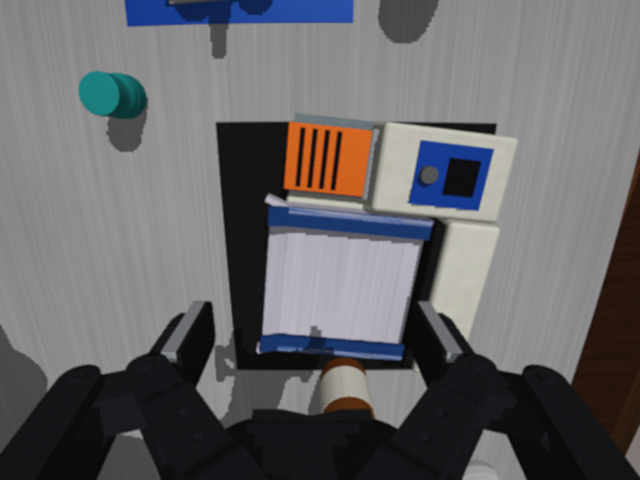

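The bay picture shows the left lip at (345,222), the right lip at (330,347), the treadle at (330,160) and the back housing at (465,270). The shaker's yaw is about -5.8°, and its inner lip gap measures 130 mm, as the text says.

```bash
cat > sh.py <<'E'
from m import *
z=np.load("w1.npz"); s=dict(eef_pos=z['pos'],tcp_rot=z['rot']); p,d=z['p'],z['d']; C=cloud("wrist",s,d); ok=d>0
a=np.radians(-5.8); u=np.array([np.cos(a),np.sin(a)]); n=np.array([-u[1],u[0]])
O0=np.array([.57,-.2176]); X=(C[...,:2]-O0)@u*1000; Y=(C[...,:2]-O0)@n*1000; Z=C[...,2]*1000
hsv=cv2.cvtColor(p,cv2.COLOR_RGB2HSV)
def ext(nm,m):
    if m.sum()<20: print(nm,m.sum()); return
    print(nm,m.sum(),"X",np.percentile(X[m],[1,50,99]).round(1),"Y",np.percentile(Y[m],[1,50,99]).round(1),"Z",np.percentile(Z[m],[5,50,95]).round(1))
org=(cv2.inRange(hsv,(5,150,120),(22,255,255))>0)
ext("treadle",ok&org&(Y>60)&(Z>40)&(Z<80))
ext("console top",ok&(Z>77)&(Z<84)&(Y>92)&(X>0)&(X<170))
ext("housing top",ok&(Z>86)&(Z<94)&(abs(Y)<85)&(X>60))
b=blue(p); ext("lipL",ok&b&(Y>55)&(Y<85)&(Z>66)&(Z<82)&(X<90)); ext("lipR",ok&b&(Y<-55)&(Y>-90)&(Z>66)&(Z<82)&(X<90))
ext("floor",ok&(Z>54)&(Z<62)&(abs(Y)<58)); 
for y0 in(-40,-10,20,50):
    m=ok&(abs(Y-y0)<12)&(Z>54)&(Z<62)&(abs(X)<120); print("floor strip",y0,np.percentile(X[m],[.5,99.5]).round(1) if m.any() else 0)
    m=ok&(abs(Y-y0)<12)&(Z>86)&(Z<94); print(" housing",np.percentile(X[m],[.5,99.5]).round(1) if m.any() else 0)
    m=ok&(abs(Y-y0)<12)&(Z>62)&(Z<86)&(X>50)&(X<110); print(" stop",np.percentile(X[m],[.5,50]).round(1) if m.any() else 0, np.median(Z[m]) if m.any() else 0)
E
python3 sh.py
```

```text
treadle 4345 X [-58.3 -15.1  20.9] Y [100.  133.7 164.4] Z [56.9 58.2 59.5]
console top 10546 X [ 30.2  89.5 155.3] Y [ 93.  136.3 172.7] Z [78.7 80.6 83.4]
housing top 4680 X [105.  131.5 156.4] Y [-34.5  37.1  84. ] Z [88.4 90.  91.2]
lipL 2280 X [-70.1   4.1  87.9] Y [64.9 72.5 83.7] Z [73.  74.2 78.7]
lipR 1907 X [-70.   -0.3  87.9] Y [-84.8 -72.5 -64.9] Z [71.8 74.  77.9]
floor 12928 X [-58.4  17.3  94.3] Y [-56.7   4.3  56.9] Z [56.3 58.  59.2]
floor strip -40 [-60.4  94.6]
 housing [143.3 157.1]
 stop [94.1 94.5] 65.57056031911569
floor strip -10 [-59.2  94.6]
 housing [106.5 156.5]
 stop [94.2 94.7] 73.5020686999397
floor strip 20 [-60.   94.6]
 housing [104.9 156.6]
 stop [93.9 96.6] 82.60999912137603
floor strip 50 [-59.2  94.7]
 housing [104.7 157.1]
 stop [94.1 96.6] 82.5525355913922
```

Request:
{"method": "drive_tool", "body": {"xyz": [[1, -0.3, 0], [1, -0.3, 0], [1, -0.3, 0], [1, -0.3, 0], [1, -0.4, 0], [0.2, 0, 0], [0, 0, 0], [0, 0, 0]], "twist": [[0, 0, 0], [0, 0, 0], [0, 0, 0], [0, 0, 0], [0, 0, 0], [0, 0, 0], [0, 0, 0], [0, 0, 0]]}}

```text
time_s: 1.82
eef_pos: [0.4704, 0.1294, 0.2612]
tcp_rot: [3.141, 0.0, 1.57]
wrist_force: [-0.2, -0.5, -0.7]
gripper_width: 0.0853
finger_force: 0.0
```

Run:
```python
from m import *
s,p,d=grab("wrist"); np.savez("w2.npz",p=p,d=d,pos=s['eef_pos'],rot=s['tcp_rot']); cv2.imwrite("pics/w2.png",p[...,::-1]); print(s['eef_pos'],s['tcp_rot'])
C=cloud("wrist",s,d); b=blue(p)&(d>0)
m=b&(C[...,2]>.1)&(C[...,2]<.13)
k,l,st,ce=cv2.connectedComponentsWithStats(m.astype(np.uint8)); i=1+st[1:,4].argmax(); q=C[l==i]; print("handle",len(q),st[i],*fit(q),np.median(q[:,2]))
q=q[q[:,2]>np.median(q[:,2])-.003]; print("top",*fit(q))
# height check from ray crossing: handle centre in w2 vs scene0
z=np.load("scene0.npz"); Cs=cloud("scene",None,z['d']); ms=blue(z['p'])&(Cs[...,2]>.09)&(Cs[...,2]<.14)&(abs(Cs[...,0]-.47)<.06)&(abs(Cs[...,1]-.148)<.08)
cs=np.argwhere(ms)[:,::-1].mean(0)
L=[]
for nm,ss,uv in(("wrist",s,ce[i]),("scene",None,cs)):
    c,R,t=pose(nm,ss); r=(rays(c,[uv])@R.T)[0]; L.append((t,r/np.linalg.norm(r)))
A=sum(np.eye(3)-np.outer(r,r) for t,r in L); print("2-view",np.linalg.solve(A,sum((np.eye(3)-np.outer(r,r))@t for t,r in L)))
m=(d>0)&(C[...,2]>.001)&(C[...,2]<.012)&(abs(C[...,0]-.47)<.09)&(abs(C[...,1]-.148)<.09)&~blue(p)
k,l,st,ce=cv2.connectedComponentsWithStats(m.astype(np.uint8)); 
m=(d>0)&(C[...,2]>.02)&(C[...,2]<.034)&(abs(C[...,0]-.47)<.09)&(abs(C[...,1]-.148)<.09)&~blue(p); print("walls",*fit(C[m]))
```

```text
[0.47039314 0.12939501 0.26122086] [3.14149827e+00 3.71635336e-04 1.57012223e+00]
handle 1876 [ 299  133   22  118 1876] [469.3 150.7] [ 14.  102.9] 92.83 0.1139 0.11401711928073088
top [469.3 150.7] [ 14.  102.9] 92.83 0.114
2-view [0.46988543 0.15104845 0.10492732]
walls [469.  150.4] [140.  118.1] 2.78 0.027
```

View pics/w2.png

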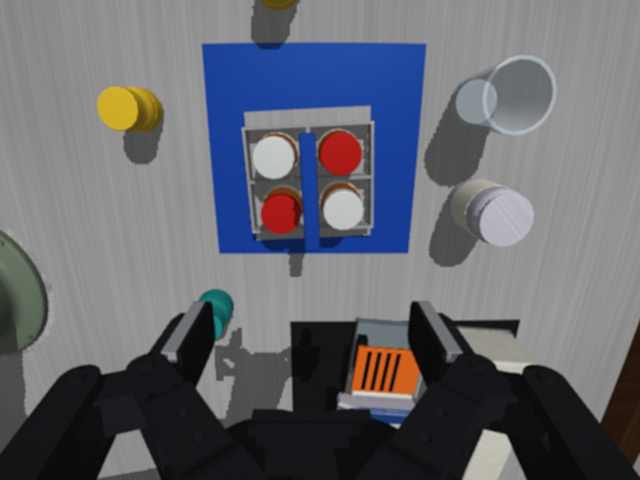

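The tray picture shows the handle at (309,190), inside the tray with two white and two red lids. The tray centre is (0.4693, 0.1507), yaw +2.8°. The handle comes out 14 x 103 mm with its top at 0.114, and the two-view height is 0.105, so the choice is confirmed. Now the reach.

Request:
{"method": "drive_tool", "body": {"xyz": [[0.43, -0.02, 0], [0, 0, 0.7], [0, 0, 0.8], [0, 0, 0.8], [0, 0, 0.6], [0, 0, 0.4], [0, 0, 0.16], [0, 0, 0]], "twist": [[0, 0, -0.56], [0, 0, 0], [0, 0, 0], [0, 0, 0], [0, 0, 0], [0, 0, 0], [0, 0, 0], [0, 0, 0]], "gripper": 50}}

```text
time_s: 2.88
eef_pos: [0.4692, 0.1509, 0.0881]
tcp_rot: [-3.141, 0.0, 1.618]
wrist_force: [-0.3, 0.2, 0.2]
gripper_width: 0.0503
finger_force: 0.0
```

Request:
{"method": "drive_tool", "body": {"xyz": [[0, 0, 0], [0, 0, 0], [0, 0, 0], [0, 0, 0], [0, 0, 0], [0, 0, 0], [0, 0, 0], [0, 0, 0]], "twist": [[0, 0, 0], [0, 0, 0], [0, 0, 0], [0, 0, 0], [0, 0, 0], [0, 0, 0], [0, 0, 0], [0, 0, 0]], "gripper": 0}}

```text
time_s: 3.88
eef_pos: [0.4694, 0.1516, 0.089]
tcp_rot: [3.14, 0.0, 1.62]
wrist_force: [-1.0, -1.1, 6.5]
gripper_width: 0.0127
finger_force: 61.8
```

Request:
{"method": "drive_tool", "body": {"xyz": [[0, 0, -0.06], [0, 0, -0.2], [0, 0, -0.4], [0, 0, -0.5], [0, 0, -0.4], [0, 0, -0.2], [0, 0, -0.04], [0, 0, 0]], "twist": [[0, 0, 0], [0, 0, 0], [0, 0, 0], [0, 0, 0], [0, 0, 0], [0, 0, 0], [0, 0, 0], [0, 0, 0]]}}

```text
time_s: 4.88
eef_pos: [0.4685, 0.1514, 0.1777]
tcp_rot: [-3.14, 0.0, 1.62]
wrist_force: [-0.3, -0.2, -5.0]
gripper_width: 0.0125
finger_force: 60.3
```

```bash
cat > tr.py <<'E'
from m import *
def trayfit(n="scene"):
    s,p,d=grab(n); C=cloud(n,s,d); e=s['eef_pos']
    m=blue(p)&(d>0)&(np.linalg.norm(C[...,:2]-e[:2],axis=2)<.075)&(abs(C[...,2]-e[2]-.018)<.022)
    print(n,"handle",m.sum(),*fit(C[m]) if m.any() else "")
    return s,p,d,C
E
python3 - <<'E'
from tr import *
print({k:np.round(v,4) for k,v in state().items() if k in('eef_pos','tcp_rot','wrist_force','wrist_torque')})
s,p,d,C=trayfit(); cv2.imwrite("pics/lift.png",cv2.resize(p[170:370,270:500,::-1],None,fx=2,fy=2))
# tray wall rims height in side
for n in("scene","side"):
    s,p,d=grab(n);C=cloud(n,s,d);e=s['eef_pos'];hs=cv2.cvtColor(p,cv2.COLOR_RGB2HSV)
    m=(d>0)&(np.linalg.norm(C[...,:2]-e[:2],axis=2)<.09)&(abs(C[...,2]-(e[2]-.089+.027))<.02)&(hs[...,1]<60)&(hs[...,2]<190)
    q=C[m]; A=np.c_[q[:,:2]-e[:2],np.ones(len(q))]
    print(n,len(q),fit(q) if len(q)>9 else "")
E
```

```text
{'eef_pos': array([0.4685, 0.1514, 0.1777]), 'tcp_rot': array([-3.1405e+00,  1.0000e-04,  1.6196e+00]), 'wrist_force': array([-0.2909, -0.2013, -4.9882]), 'wrist_torque': array([ 0.0528, -0.0115,  0.017 ])}
scene handle 201 [471.6 149.8] [ 18.  106.9] 90.55 0.1974
scene 1055 (array([470.5, 150.6]), array([146.8, 150.4]), np.float32(93.4), np.float64(0.1082))
side 951 (array([468.1, 143. ]), array([144.8, 142.7]), np.float32(2.53), np.float64(0.1098))
```

View pics/lift.png

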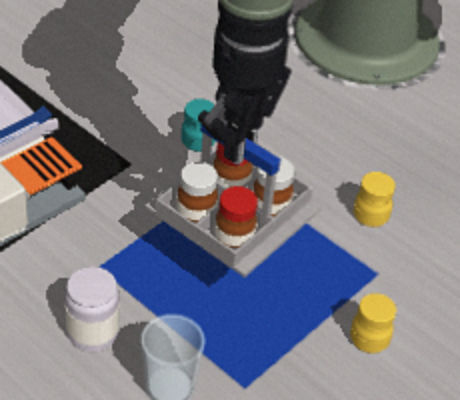

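The lift crop shows the tray held level at about (235,200), with all four jars standing. I'll carry it to 190 mm before home on the shaker's axis.

Request:
{"method": "drive_tool", "body": {"xyz": [[-0.1, -0.02, 0], [-0.3, -0.07, 0], [-0.5, -0.12, 0], [-0.7, -0.16, 0], [-0.8, -0.19, 0], [-0.8, -0.19, 0], [-0.8, -0.19, 0], [-0.8, -0.19, 0]], "twist": [[0, 0, 0], [0, 0, 0], [0, 0, 0], [0, 0, 0], [0, 0, 0], [0, 0, 0], [0, 0, 0], [0, 0, 0]]}}

```text
time_s: 6.02
eef_pos: [0.4233, -0.093, 0.1784]
tcp_rot: [3.141, 0.001, 1.619]
wrist_force: [2.0, 0.1, -4.6]
gripper_width: 0.0132
finger_force: 60.3
```

Request:
{"method": "drive_tool", "body": {"xyz": [[-0.8, -0.19, 0], [-0.6, -0.14, 0], [-0.4, -0.09, 0], [-0.25, -0.06, 0], [-0.12, -0.02, 0], [0, 0, 0], [0, 0, 0], [0, 0, 0]], "twist": [[0, 0, 0], [0, 0, 0], [0, 0, 0], [0, 0, 0.2], [0, 0, 0.4], [0, 0, 0.5], [0, 0, 0.4], [0, 0, 0.22]]}}

```text
time_s: 7.02
eef_pos: [0.4045, -0.2001, 0.1783]
tcp_rot: [-3.141, -0.0, 1.469]
wrist_force: [0.2, -0.2, -5.4]
gripper_width: 0.0128
finger_force: 60.3
```

Request:
{"method": "drive_tool", "body": {"xyz": [[0, 0, 0], [0, 0, 0]], "twist": [[0, 0, 0], [0, 0, 0]]}}

```text
time_s: 7.28
eef_pos: [0.4046, -0.2004, 0.1783]
tcp_rot: [3.142, 0.0, 1.47]
wrist_force: [0.7, -0.4, -4.9]
gripper_width: 0.0129
finger_force: 60.3
```

```bash
cat > chk.py <<'E'
from tr import *
# tray + lips all in the same wrist/scene/side frames, in nominal shaker frame O
O=np.array([.5929,-.2199]); a=np.radians(-5.8); u=np.array([np.cos(a),np.sin(a)]); nn=np.array([-u[1],u[0]])
st=state(); e=np.array(st['eef_pos']); D=e[:2]-O
print("tcp",e.round(4),"shaker xy",(D@u).round(4),(D@nn).round(4),"yaw off",(np.degrees(st['tcp_rot'][2])-84.2).round(2),"F",np.round(st['wrist_force'],1),"rot",np.round(st['tcp_rot'],4))
for n in("scene","side","wrist"):
    s,p,d=grab(n); C=cloud(n,s,d); X=(C[...,:2]-O)@u*1000; Y=(C[...,:2]-O)@nn*1000; Z=C[...,2]*1000
    np.savez(f"last_{n}.npz",p=p,d=d,pos=s['eef_pos'],rot=s['tcp_rot'])
    b=blue(p)&(d>0); h=b&(np.hypot(X-D@u*1000,Y-D@nn*1000)<70)&(Z>e[2]*1000)&(Z<e[2]*1000+32)
    if h.sum()>20: print(n,"handle",h.sum(),"X",np.percentile(X[h],[2,98]).round(1),"Y",np.percentile(Y[h],[1,99]).round(1),"Z",np.percentile(Z[h],[50,98]).round(1),"ang",np.degrees(np.polyfit(Y[h],X[h],1)[0]).round(2))
    for nm,sg in(("L",1),("R",-1)):
        l=b&(abs(sg*Y-73)<13)&(abs(Z-74)<5)&(X>-85)&(X<75)
        if l.sum()>30: print("  lip",nm,l.sum(),"Y",np.percentile(Y[l],[3,97]).round(1),"X",np.percentile(X[l],[1,99]).round(1))
E
python3 chk.py
```

```text
tcp [ 0.4046 -0.2004  0.1783] shaker xy -0.1893 0.0004 yaw off 0.03 F [ 0.7 -0.4 -4.9] rot [3.1416 0.     1.47  ]
scene handle 128 X [-195.3 -178.3] Y [-22.7  51.1] Z [201.  207.3] ang 1.27
  lip L 232 Y [63.6 80.3] X [-83.1  70.3]
  lip R 248 Y [-82.  -64.4] X [-81.9  68.5]
side handle 160 X [-196.8 -183.9] Y [-53.1  43.3] Z [202.1 205.7] ang 1.91
  lip L 155 Y [64.  76.9] X [-70.9  67.5]
  lip R 243 Y [-84.7 -69.5] X [-83.3  67.7]
wrist handle 7134 X [-195.8 -182.9] Y [-40.1  51.1] Z [203.3 204.6] ang 0.24
  lip L 3744 Y [64.9 81.2] X [-83.8  52. ]
  lip R 3736 Y [-84.7 -65.4] X [-83.5  69.8]
```

Request:
{"method": "drive_tool", "body": {"xyz": [[0, 0, 0.1], [0, 0, 0.2], [0, 0, 0.17], [0, 0, 0.1], [0, 0.1, 0], [0, 0.25, 0], [0, 0.3, 0], [0, 0.15, 0]], "twist": [[0, 0, 0], [0, 0, 0], [0, 0, 0], [0, 0, 0], [0, 0, 0], [0, 0, 0], [0, 0, 0], [0, 0, 0]]}}

```text
time_s: 8.43
eef_pos: [0.4462, -0.205, 0.1501]
tcp_rot: [3.14, 0.001, 1.47]
wrist_force: [-0.1, 0.1, -4.9]
gripper_width: 0.0129
finger_force: 60.3
```

Request:
{"method": "drive_tool", "body": {"xyz": [[0, 0.1, 0], [0, 0.15, 0], [0, 0.2, 0], [0, 0.2, 0], [0, 0.1, 0], [0, 0, 0]], "twist": [[0, 0, 0], [0, 0, 0], [0, 0, 0], [0, 0, 0], [0, 0, 0], [0, 0, 0]]}}

```text
time_s: 9.18
eef_pos: [0.4819, -0.2084, 0.1497]
tcp_rot: [-3.141, 0.0, 1.47]
wrist_force: [-1.1, 0.4, -5.3]
gripper_width: 0.0127
finger_force: 60.3
```

```bash
python3 chk.py; python3 -c "
from h import *
p=np.load('last_side.npz')['p'][200:330,310:480,::-1]; q=np.load('last_scene.npz')['p'][170:300,190:360,::-1]
cv2.imwrite('pics/mouth.png',cv2.resize(np.hstack([p,q]),None,fx=2.3,fy=2.3,interpolation=cv2.INTER_CUBIC))"
```

```text
tcp [ 0.4819 -0.2084  0.1497] shaker xy -0.1116 0.0002 yaw off 0.01 F [-1.1  0.4 -5.3] rot [-3.1415e+00  1.0000e-04  1.4698e+00]
scene handle 123 X [-114.3 -100.2] Y [-37.3  53.5] Z [173.5 179.1] ang 1.07
  lip L 223 Y [63.4 81.8] X [-83.1  68.3]
  lip R 191 Y [-81.7 -64.5] X [-76.3  69.2]
side handle 149 X [-119.8 -105.3] Y [-55.2   4.1] Z [173.5 177.1] ang 3.75
  lip L 108 Y [62.9 76. ] X [-26.8  69.9]
  lip R 233 Y [-84.7 -68.5] X [-71.9  67. ]
wrist handle 7139 X [-118.6 -105.7] Y [-40.1  51.2] Z [174.6 175.9] ang 0.21
  lip L 6366 Y [64.9 82.2] X [-83.7  69.5]
  lip R 3222 Y [-84.8 -65.4] X [-40.6  70.1]
```

View pics/mouth.png

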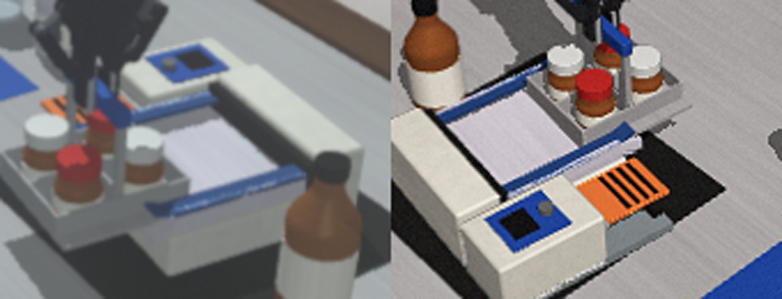

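The crop shows the tray entering at the mouth with its flanges under the lips: the right lip is at (220,190) in the side half and the left lip at (580,165) in the scene half. There is no contact force, so I'll carry on.

Request:
{"method": "drive_tool", "body": {"xyz": [[0, 0.1, 0], [0, 0.25, 0], [0, 0.35, 0], [0, 0.4, 0], [0, 0.4, 0], [0, 0.3, 0], [0, 0.15, 0], [0, 0, 0]], "twist": [[0, 0, 0], [0, 0, 0], [0, 0, 0], [0, 0, 0], [0, 0, 0], [0, 0, 0], [0, 0, 0], [0, 0, 0]]}}

```text
time_s: 10.32
eef_pos: [0.5791, -0.2182, 0.1495]
tcp_rot: [-3.141, -0.0, 1.47]
wrist_force: [0.2, 0.6, -4.7]
gripper_width: 0.013
finger_force: 60.3
```

Request:
{"method": "drive_tool", "body": {"xyz": [[0, 0, 0.03], [0, 0.05, 0.02], [0, 0.05, 0], [0, 0.05, 0], [0, 0.04, 0], [0, 0, 0]], "twist": [[0, 0, 0], [0, 0, 0], [0, 0, 0], [0, 0, 0], [0, 0, 0], [0, 0, 0]]}}

```text
time_s: 11.08
eef_pos: [0.5883, -0.2192, 0.1473]
tcp_rot: [3.141, 0.0, 1.47]
wrist_force: [0.4, -0.5, -4.6]
gripper_width: 0.0129
finger_force: 60.4
```

Request:
{"method": "drive_tool", "body": {"xyz": [[0, 0.03, 0], [0, 0.03, 0], [0, 0.02, 0], [0, 0, 0]], "twist": [[0, 0, 0], [0, 0, 0], [0, 0, 0], [0, 0, 0]]}}

```text
time_s: 11.58
eef_pos: [0.5923, -0.2196, 0.1473]
tcp_rot: [3.141, 0.0, 1.47]
wrist_force: [-0.3, -1.0, -4.5]
gripper_width: 0.0129
finger_force: 60.3
```

Request:
{"method": "drive_tool", "body": {"xyz": [[0, 0.03, 0], [0, 0, 0], [0, 0, 0]], "twist": [[0, 0, 0], [0, 0, 0], [0, 0, 0]]}}

```text
time_s: 11.95
eef_pos: [0.5936, -0.2197, 0.1473]
tcp_rot: [3.141, -0.0, 1.47]
wrist_force: [0.2, 0.5, -5.7]
gripper_width: 0.0129
finger_force: 60.3
```

Request:
{"method": "drive_tool", "body": {"xyz": [[0, 0.02, 0], [0, 0.02, 0], [0, 0, 0]], "twist": [[0, 0, 0], [0, 0, 0], [0, 0, 0]]}}

```text
time_s: 12.32
eef_pos: [0.5947, -0.2198, 0.1474]
tcp_rot: [-3.14, -0.0, 1.469]
wrist_force: [-4.7, 1.1, -0.1]
gripper_width: 0.0129
finger_force: 61.1
```

Request:
{"method": "drive_tool", "body": {"xyz": [[0, 0.02, 0], [0, 0.02, 0], [0, 0, 0]], "twist": [[0, 0, 0], [0, 0, 0], [0, 0, 0]]}}

```text
time_s: 12.7
eef_pos: [0.5951, -0.2198, 0.1477]
tcp_rot: [-3.137, 0.0, 1.469]
wrist_force: [-9.8, 1.4, 5.2]
gripper_width: 0.0128
finger_force: 61.8
```

Contact with the back stop at about 10 N. Next I'll set the tray down on the floor and release it.

Request:
{"method": "drive_tool", "body": {"xyz": [[0, 0, 0.02], [0, 0, 0.02], [0, 0, 0]], "twist": [[0, 0, 0], [0, 0, 0], [0, 0, 0]]}}

```text
time_s: 13.08
eef_pos: [0.5949, -0.2198, 0.1475]
tcp_rot: [-3.138, 0.001, 1.469]
wrist_force: [-15.0, 2.9, 14.1]
gripper_width: 0.0131
finger_force: 63.2
```

```bash
python3 chk.py
```

```text
tcp [ 0.5949 -0.2198  0.1475] shaker xy 0.002 0.0003 yaw off -0.02 F [-15.    2.9  14.1] rot [-3.1378e+00  8.0000e-04  1.4692e+00]
scene handle 136 X [-2.3 12.3] Y [-45.5  53.2] Z [171.9 176.3] ang 1.78
  lip L 228 Y [63.2 82.6] X [-82.6  69.4]
  lip R 33 Y [-82.7 -64.4] X [-83.8  70.5]
side handle 116 X [-6.6  7.6] Y [-53.3  -2.4] Z [171.2 174.4] ang 2.24
  lip L 31 Y [63.8 78.8] X [-84.7 -59.6]
  lip R 105 Y [-85.  -69.3] X [-84.   68.7]
wrist handle 7160 X [-4.4  8.6] Y [-40.4  51.1] Z [172.5 173.8] ang 0.22
  lip L 6752 Y [64.7 82.8] X [-83.9  70. ]
  lip R 269 Y [-74.7 -65.2] X [-84.9  70.6]
```

Request:
{"method": "drive_tool", "body": {"xyz": [[0, 0, 0], [0, 0, 0], [0, 0, 0], [0, 0, 0], [0, 0, 0]], "twist": [[0, 0, 0], [0, 0, 0], [0, 0, 0], [0, 0, 0], [0, 0, 0]], "gripper": 36}}

```text
time_s: 13.85
eef_pos: [0.5976, -0.2202, 0.1451]
tcp_rot: [3.142, -0.0, 1.47]
wrist_force: [-0.5, 0.4, -0.2]
gripper_width: 0.0356
finger_force: 0.0
```

```bash
python3 chk.py
```

```text
tcp [ 0.5976 -0.2202  0.1451] shaker xy 0.0047 0.0002 yaw off 0.0 F [-0.5  0.4 -0.2] rot [ 3.1416 -0.      1.4696]
scene handle 187 X [-2.8 12.4] Y [-26.9  51.4] Z [170.7 176.1] ang -0.24
  lip L 234 Y [63.5 81.9] X [-83.3  70. ]
  lip R 40 Y [-83.2 -65.9] X [-84.7  68. ]
side handle 151 X [-6.6  7.8] Y [-54.8  12.4] Z [171.  174.6] ang 5.12
  lip L 31 Y [64.7 77.8] X [-83.3 -58.8]
  lip R 117 Y [-85.  -68.7] X [-83.   69.6]
wrist handle 7252 X [-5.1  8. ] Y [-38.1  51.2] Z [172.  173.2] ang 0.14
  lip L 8488 Y [65.  83.4] X [-83.6  70.3]
  lip R 717 Y [-84.5 -65.4] X [-84.4  28.6]
```

The tray is released and on the floor. It may have crept back about 0.5 mm, so I'll nudge it lightly with the rear finger.

Request:
{"method": "drive_tool", "body": {"xyz": [[0, 0.08, 0], [0, 0.06, 0], [0, 0.02, 0], [0, 0.02, 0], [0, 0, 0]], "twist": [[0, 0, 0], [0, 0, 0], [0, 0, 0], [0, 0, 0], [0, 0, 0]]}}

```text
time_s: 14.62
eef_pos: [0.6053, -0.221, 0.1452]
tcp_rot: [-3.139, 0.0, 1.469]
wrist_force: [-5.1, -0.2, 4.1]
gripper_width: 0.0359
finger_force: 2.6
```

Request:
{"method": "drive_tool", "body": {"xyz": [[0, 0.02, 0], [0, 0, 0]], "twist": [[0, 0, 0], [0, 0, 0]]}}

```text
time_s: 14.88
eef_pos: [0.6053, -0.2209, 0.1452]
tcp_rot: [-3.137, 0.0, 1.469]
wrist_force: [-8.6, 0.3, 4.3]
gripper_width: 0.0359
finger_force: 4.0
```

Request:
{"method": "drive_tool", "body": {"xyz": [[0, -0.12, 0], [0, -0.08, 0], [0, 0, 0], [0, 0, -0.2], [0, 0, -0.5], [0, 0, -0.7], [0, 0, -0.7], [0, 0, 0]], "twist": [[0, 0, 0], [0, 0, 0], [0, 0, 0], [0, 0, 0], [0, 0, 0], [0, 0, 0], [0, 0, 0], [0, 0, 0]]}}

```text
time_s: 15.88
eef_pos: [0.5997, -0.2211, 0.2546]
tcp_rot: [3.135, 0.003, 1.47]
wrist_force: [-0.3, 0.3, -1.0]
gripper_width: 0.0357
finger_force: 0.0
```

Run:
```python
import re
c=open('chk.py').read().replace("D=e[:2]-O","e0=e.copy(); e[2]=.150; D=np.array([.001*u[0],.001*u[1]])")
exec(c)
print(e0)
z=np.load('last_wrist.npz'); s=dict(eef_pos=z['pos'],tcp_rot=z['rot']); p,d=z['p'],z['d']; C=cloud("wrist",s,d); X=(C[...,:2]-O)@u*1000; Y=(C[...,:2]-O)@nn*1000; Z=C[...,2]*1000
for y0 in(-45,-20,20,45):   # tray wall/plate rear edge, stop gap
    m=(d>0)&(abs(Y-y0)<8)&(Z>60)&(Z<66)&(abs(X)<95); print(y0,"plate X",np.percentile(X[m],[1,99]).round(1) if m.sum()>9 else m.sum())
    m=(d>0)&(abs(Y-y0)<8)&(Z>80)&(Z<88)&(abs(X)<95); print(y0,"wall X",np.percentile(X[m],[1,99]).round(1) if m.sum()>9 else m.sum())
m=(cv2.inRange(cv2.cvtColor(p,cv2.COLOR_RGB2HSV),(5,150,120),(22,255,255))>0)&(d>0)&(Y>85)&(Z<75)
if m.sum()>50: print("treadle X",np.percentile(X[m],[1,99]),"Y",np.percentile(Y[m],[1,99]),np.median(Z[m]),fit(C[m]))
cv2.imwrite("pics/in.png",p[...,::-1])
```

```text
tcp [ 0.5997 -0.2211  0.15  ] shaker xy 0.001 0.0 yaw off 0.01 F [-0.3  0.3 -1. ] rot [3.1346e+00 2.6000e-03 1.4697e+00]
scene handle 235 X [-1.1 12.5] Y [-49.1  52.5] Z [170.9 176.2] ang -0.49
  lip L 226 Y [63.2 82.1] X [-82.8  70.5]
  lip R 36 Y [-83.7 -65.9] X [-83.8  68.4]
side handle 202 X [-6.7  7.2] Y [-53.5  46.4] Z [171.7 174.2] ang 0.02
  lip L 34 Y [65.5 79.5] X [-84.3 -58.4]
  lip R 135 Y [-84.2 -69.5] X [-82.9  69.1]
wrist handle 2765 X [-5.   7.8] Y [-50.4  51.2] Z [172.  173.4] ang 0.01
  lip L 2784 Y [65.1 78.4] X [-84.   69.9]
  lip R 1251 Y [-80.9 -65.8] X [-84.4  70. ]
[ 0.59968645 -0.22109518  0.25456713]
-45 plate X [-65.6  67.9]
-45 wall X [-68.2  83. ]
-20 plate X [-65.5  67.9]
-20 wall X [-68.1  82.3]
20 plate X [-65.5  68.3]
20 wall X [-68.3  83. ]
45 plate X [-65.2  67.9]
45 wall X [-68.2  82.9]
treadle X [-81.7845119   -2.10919334] Y [ 99.52992744 164.00414473] 58.32234677752471 (array([556.8, -83.4]), array([65.5, 95.6]), np.float32(173.95), np.float64(0.058))
```

View pics/in.png

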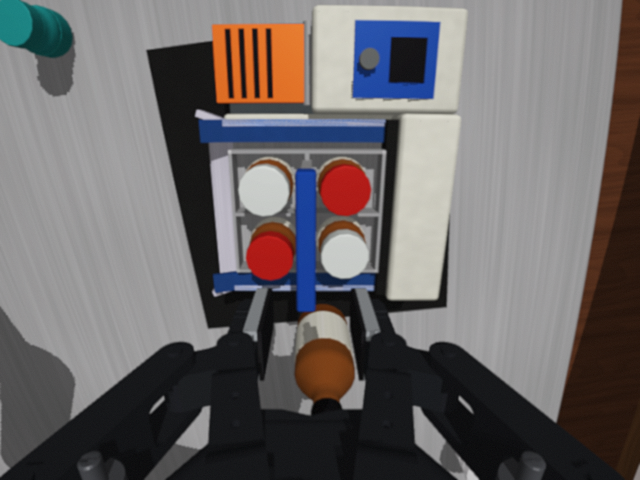

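The wrist picture shows the tray home against the dark stop strip (about x=385), its flanges under both lips (290,130) and (295,282), and four jars standing. The treadle is at (258,65), and the bottle at (325,360) hasn't been touched. Now the treadle.

Request:
{"method": "drive_tool", "body": {"xyz": [[0.5, -0.3, 0], [0.8, -0.4, 0], [0.8, -0.4, 0], [0.55, -0.31, 0], [0, 0, 0.4], [0, 0, 0.7], [0, 0, 0.7], [0, 0, 0.6]], "twist": [[0, 0, 0], [0, 0, 0], [0, 0, 0], [0, 0, 0], [0, 0, 0], [0, 0, 0], [0, 0, 0], [0, 0, 0]], "gripper": 0}}

```text
time_s: 17.02
eef_pos: [0.5394, -0.0807, 0.1278]
tcp_rot: [-3.139, -0.001, 1.47]
wrist_force: [0.1, -0.7, -1.3]
gripper_width: -0.0002
finger_force: 0.0
```

Request:
{"method": "drive_tool", "body": {"xyz": [[0, 0, 0.5], [0, 0, 0.4], [0, 0, 0.3], [0, 0, 0.1], [0, 0, 0]], "twist": [[0, 0, 0], [0, 0, 0], [0, 0, 0], [0, 0, 0], [0, 0, 0]]}}

```text
time_s: 17.65
eef_pos: [0.5407, -0.0812, 0.0651]
tcp_rot: [-3.141, -0.0, 1.47]
wrist_force: [-0.4, 0.5, 0.1]
gripper_width: -0.0002
finger_force: 0.0
```

Request:
{"method": "drive_tool", "body": {"xyz": [[0.0, 0.04, 0.1], [0, 0, 0.1], [0, 0, 0.1], [0, 0, 0.06], [0, 0, 0]], "twist": [[0, 0, 0], [0, 0, 0], [0, 0, 0], [0, 0, 0], [0, 0, 0]]}}

```text
time_s: 18.27
eef_pos: [0.5442, -0.0817, 0.0479]
tcp_rot: [3.139, 0.0, 1.47]
wrist_force: [2.6, -0.0, 5.3]
gripper_width: -0.0001
finger_force: 2.7
```

Request:
{"method": "drive_tool", "body": {"xyz": [[0, 0, 0.04], [0, 0, 0.03], [0, 0, 0.02], [0, 0, 0]], "twist": [[0, 0, 0], [0, 0, 0], [0, 0, 0], [0, 0, 0]]}}

```text
time_s: 18.77
eef_pos: [0.5447, -0.0818, 0.0445]
tcp_rot: [3.138, 0.0, 1.47]
wrist_force: [-0.1, -0.4, 12.0]
gripper_width: 0.0002
finger_force: 5.9
```

Request:
{"method": "drive_tool", "body": {"xyz": [[0, 0, 0.03], [0, 0, 0.02], [0, 0, 0]], "twist": [[0, 0, 0], [0, 0, 0], [0, 0, 0]]}}

```text
time_s: 19.15
eef_pos: [0.545, -0.0819, 0.0438]
tcp_rot: [3.136, 0.001, 1.47]
wrist_force: [-3.7, 1.6, 26.7]
gripper_width: -0.0
finger_force: 13.6
```

```bash
cat > t.py <<'E'
from h import *
O=np.array([.5929,-.2199]); a=np.radians(-5.8); u=np.array([np.cos(a),np.sin(a)]); nn=np.array([-u[1],u[0]])
for n in("wrist","scene"):
    s,p,d=grab(n); C=cloud(n,s,d); X=(C[...,:2]-O)@u*1000; Y=(C[...,:2]-O)@nn*1000; Z=C[...,2]*1000
    m=(cv2.inRange(cv2.cvtColor(p,cv2.COLOR_RGB2HSV),(5,130,80),(22,255,255))>0)&(d>0)&(abs(Y-132)<40)&(X>-95)&(X<10)&(Z>20)&(Z<75)
    if m.sum()>30:
        f=np.polyfit(X[m]-2,Z[m],1); print(n,m.sum(),"slope rad",np.arctan(f[0]).round(3),"z at pad",np.polyval(f,-66).round(1))
E
python3 t.py
```

```text
wrist 13204 slope rad 0.226 z at pad 42.8
scene 369 slope rad 0.241 z at pad 41.9
```

The treadle is on its stop: the slope is 0.226 rad and the force has risen steeply. Now I'll let it up and retreat.

Request:
{"method": "drive_tool", "body": {"xyz": [[0, 0, -0.15], [0, 0, -0.2], [0, 0, -0.3], [0, 0, -0.7], [0, 0, -1], [0, 0, -1], [0, 0, -0.8], [0, 0, 0]], "twist": [[0, 0, 0], [0, 0, 0], [0, 0, 0], [0, 0, 0], [0, 0, 0], [0, 0, 0], [0, 0, 0], [0, 0, 0]]}}

```text
time_s: 20.25
eef_pos: [0.5442, -0.0818, 0.2513]
tcp_rot: [3.136, 0.001, 1.47]
wrist_force: [-0.9, 0.1, -0.1]
gripper_width: 0.0002
finger_force: 0.0
```

```bash
python3 t.py
python3 - <<'E'
c=open('chk.py').read().replace("D=e[:2]-O","e[2]=.150; D=np.array([.001*u[0],.001*u[1]])")
exec(c)
p=np.load('last_scene.npz')['p'][150:390,160:460,::-1]; cv2.imwrite('pics/end.png',cv2.resize(p,None,fx=2,fy=2))
E
```

```text
wrist 4384 slope rad -0.002 z at pad 58.2
scene 519 slope rad 0.004 z at pad 58.3
tcp [ 0.5422 -0.0812  0.15  ] shaker xy 0.001 0.0 yaw off 0.0 F [ 0.2  0.3 -0. ] rot [-3.1407e+00 -1.0000e-04  1.4696e+00]
scene handle 235 X [-1.4 12.9] Y [-51.   51.5] Z [171.3 176.2] ang -0.37
  lip L 239 Y [62.7 82.8] X [-83.8  69.7]
  lip R 38 Y [-82.5 -66.3] X [-82.7  68.8]
side handle 197 X [-6.7  7.9] Y [-53.8  46.1] Z [172.1 175.1] ang 0.13
  lip L 31 Y [64.9 77.6] X [-83.6 -57.5]
  lip R 92 Y [-85.  -69.3] X [-55.5  69.4]
wrist handle 46 X [-4.7  6.4] Y [50.2 52.1] Z [158.8 162.4] ang 28.7
  lip L 1956 Y [64.8 78.7] X [-83.8  70.4]
  lip R 100 Y [-84.6 -70.6] X [-71.6 -60. ]
```

View pics/end.png

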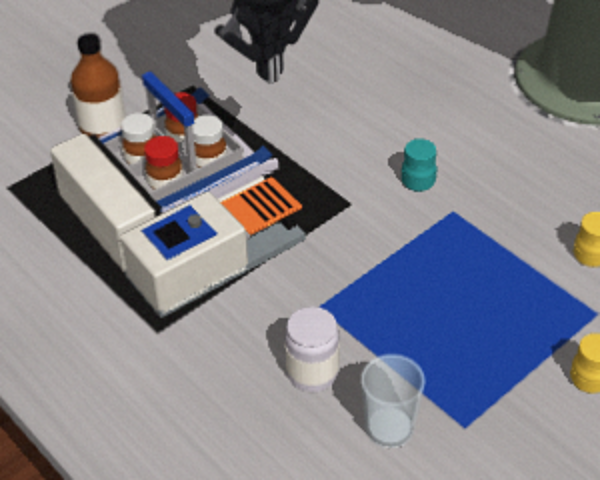

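The final picture shows the tray home at (170,140) with its jars standing, the treadle back up at (262,205), and the bottle, canister and beaker where they were. The gripper is clear of everything.

```bash
python3 -c "
from bench import *
print(close_job())"
```

```text
the job is handed in; nothing more can be done
None
```

The tray is fully home under the lips with all four jars standing, the treadle was then pressed to its stop and sprang back up, and the beaker, canister and bottle were left alone; the job was handed in at about 20 s of the 64 s, and no verdict was shown.

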